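Find the canister lid that rocks and press it home

ROBOT

A 6-joint arm with a two-finger parallel gripper is mounted at the origin on a cart in front of the work surface, level with it; the furniture and walls round the work are solid. World frame = base frame: x ahead of the robot, y to its left, z up, the work surface at z = 0. Lengths are in m, angles in degrees, forces in N, time in s.
With the tool pointing down it reaches from about 0.3 to 0.775 m from the base axis. Payload 14.6 kg.
Tool frame: the origin (TCP) lies midway between the tips of the shut fingers; the grasp point (between the pads) lies 19 mm behind it; z points along the fingers, y is the line along which they close (so a half turn about z gives the same grasp; the last joint's range is limited). The gripper opens to 94 mm and grips with 3 to 60 N. Pads are 16 mm wide; open, the fingers measure 119 mm over their backs; the gripper's body (75 mm by 177 mm) begins 78 mm behind the grasp point.
Start: joints at [-70.737, 17.183, 87.147, -0, 75.671, -3.816], TCP at [0.216, -0.506, 0.205] pointing down, gripper open.
Joint ranges: [-173.82, 173.82], [-45.26, 126.66], [13.44, 144.39], [-59.66, 239.66], [0, 175.72], [-146.38, 146.38]. Speed limits (degrees/s): [127.2, 127.2, 147.25, 180, 180, 180].

INTERFACE

Orientations are given as a 3x3 rotation matrix whose columns are the frame's x, y, z axes.
In Python, from cell import bot gives the robot as it stands.
- The arm moves only by the tool apply_moves, never from a script. Its argument "steps" is one flat list of numbers, 4 for each row, row after row: the shift along the tool's x, y, z in m, then the turn about the tool's z in rad. In form: [tx, ty, tz, yaw, tx, ty, tz, yaw, ...]. A call has 1 to 12 rows; each row shifts and turns the commanded pose from where the row before left it, along the tool's axes as they then stand; what a row does not reach is not made up. A row lasts 1/8 s, in which the tool goes at most 62.5 mm and 10.7 degrees, less where a joint would pass 70% of its speed; a pose out of reach is approached as far as the arm can. A call with a gripper value outside its range is refused whole. "grip" is the finger opening in m, from 0 to 0.094, set as the call begins (left out, the last holds). The fingers move at their own pace and stop on an object; "newtons" is the grip in N (left out, the last holds). Time passes only in rows, so rows that do not move let the fingers close. It gives the time, the measured TCP pose, the force, the opening and the grip force at its end, in the units of the state.
- bot.observe(): the state, without advancing time (a new reading comes with each control period).
- bot.capture(name): name is "side" or "top" or "wrist"; returns (picture, depth): 400x640x3 uint8, red, green, blue; 400x640 float32, m along the optical axis (not along the pixel's ray), 0 where there is no reading.
- bot.camera_info(name): a dict with "fx", "fy", "cx", "cy" (pixels), "rvec" (rotation vector, rad) and "tvec" (3), from world to camera coordinates, as OpenCV has them. Camera axes: x right, y down, z forward; pixel columns grow to the right and rows downward; lengths in m; the calibration is good to about 2 mm. A picture is of the moment at which its call begins: read the wrist's pose just before it. camera_info takes no time and is no camera call; for the wrist camera it gives the pose at the moment of the call.
- bot.job_done(): hands the job in; it is judged then, once.
The state is a dict: "t": time; "joint_pos": joint angles; "qvel": joint speeds; "tau": joint torques, N m; "tool_pos": TCP position; "orientation": TCP orientation; "wrist_force": force on the tool from outside, world axes, zero at the start; "ft_torque": the same for the moment, N m; "width": opening from 0.0 (shut) to 1.0 (fully open); "finger_force": force on a finger pad.
Only numpy, scipy, OpenCV 4.12 (cv2) and the standard library are available. Lean on these libraries where they do the work, as an engineer would, in place of code of your own. Each camera call takes 0.05 s, during which the arm holds its last target. There are 200 camera calls.

TASK

One of the four bamboo canister lids is not seated. Press down near the side edge of one lid after another until you find the one that rocks, holding it rocked for a moment so that you are sure, then let it level and push it down on its middle until it is fully home and level. Touch the lids with the fingers only: do not lift, pry up or shift any lid, leave the other things on the worktop where they are, and finish clear of everything.

Things in the scene. Friction and masses are not known exactly. Their poses are not given: they have to be found in the camera images.
- lid_a: square bamboo lid, 86x86 mm, on a fixed white canister 76x76 mm, about 65 mm high. Origin at the centre of the underside of its 8 mm plate, so the flat top lies 8 mm above the origin; z up, x and y along the sides. A skirt reaches 9 mm below the origin round the canister with 1.5 mm play. About 0.15 kg, loose. lid_a to lid_d are alike; any may be the loose one
- lid_b: lid like lid_a, same size, origin and axes, on its own canister. Three of the four lids lie fully home on the canister's rim and stay rigid wherever they are pressed. Canisters stand up to 8 mm higher or lower than one another and the skirts hide the joint, so neither height nor looks tell which lid is loose
- lid_c: lid like lid_a, same size, origin and axes, on its own canister. How the loose one of the four behaves: a stiff round seal (28 mm across) under its middle holds it about 4 mm too high; pressed with a few newtons at the middle of a side, about 30 mm from its centre, it tilts by about 0.12 rad (the pressed spot gives about 2 mm), and it tips back level when let go
- lid_d: lid like lid_a, same size, origin and axes, on its own canister. Seating the loose one of the four: pressed on its middle it goes straight down about 4 mm and stays home; the seal gives way at about 10 N, so push there with about 15 to 20 N
- garlic: garlic bulb, 48x50x51 mm, origin at the centre of its underside; a loose bystander on the worktop
- pegs: purple clothes peg lying flat, 15x72x12 mm, origin at the centre of its underside; a loose bystander on the worktop
- mill: white salt shaker with grey top, 44x44x90 mm, origin at the centre of its underside; a loose bystander on the worktop
- tomato: red tomato, 74x72x69 mm, origin at the centre of its underside; a loose bystander on the worktop
- tin: small tomato tin, 75x75x58 mm, origin at the centre of its underside; a loose bystander on the worktop
- teaspoon: steel teaspoon, 132x28x11 mm, origin at the centre of its underside; a loose bystander on the worktop

How it is judged (in metres and radians):
On the way, in this order (a step that is already met when the one before it is completed fails the run):
1. a lid is pressed at its side so that it rocks (tilts by more than 0.05 rad) (angle between any of lid_a, lid_b, lid_c, lid_d's own z axis and vertical above 0.05 rad), for 0.1 s.
2. the loose lid is pressed down home and level (((distance of lid_a from where it was at the start of the episode between 0.003 and 0.006 m and angle between lid_a's own z axis and vertical below 0.025 rad) or (distance of lid_b from where it was at the start of the episode between 0.003 and 0.006 m and angle between lid_b's own z axis and vertical below 0.025 rad) or (distance of lid_c from where it was at the start of the episode between 0.003 and 0.006 m and angle between lid_c's own z axis and vertical below 0.025 rad) or (distance of lid_d from where it was at the start of the episode between 0.003 and 0.006 m and angle between lid_d's own z axis and vertical below 0.025 rad))), for 0.2 s.
At the end, for the whole second after the job is handed in: The loose lid has gone down 3 to 6 mm from where it stood and lies level; all four lids lie level (within 0.025 rad), at rest, within 6 mm of where they were; every bystander is within 30 mm of its place (((distance of lid_a from where it was at the start of the episode between 0.003 and 0.006 m and angle between lid_a's own z axis and vertical below 0.025 rad) or (distance of lid_b from where it was at the start of the episode between 0.003 and 0.006 m and angle between lid_b's own z axis and vertical below 0.025 rad) or (distance of lid_c from where it was at the start of the episode between 0.003 and 0.006 m and angle between lid_c's own z axis and vertical below 0.025 rad) or (distance of lid_d from where it was at the start of the episode between 0.003 and 0.006 m and angle between lid_d's own z axis and vertical below 0.025 rad)) and angle between each of lid_a, lid_b, lid_c, lid_d's own z axis and vertical below 0.025 rad and distance of each of lid_a, lid_b, lid_c, lid_d from where it was at the start of the episode below 0.006 m and linear speed of each of lid_a, lid_b, lid_c, lid_d below 0.01 m/s and distance of each of garlic, pegs, mill, tomato, tin, teaspoon from where it was at the start of the episode below 0.03 m); the robot touches nothing.
It fails at once if a lid is pressed with the arm or the gripper's body instead of the fingers (contact force between the arm and lid_a above 3 N or contact force between the arm and lid_b above 3 N or contact force between the arm and lid_c above 3 N or contact force between the arm and lid_d above 3 N).
It fails at once if a lid is lifted, carried off or shifted by more than 10 mm (distance of any of lid_a, lid_b, lid_c, lid_d from where it was at the start of the episode above 0.01 m).
It fails at once if a lid is pried up (tilted by more than 0.3 rad) (angle between any of lid_a, lid_b, lid_c, lid_d's own z axis and vertical above 0.3 rad).
It fails at once if a bystander is moved by more than 30 mm (distance of any of garlic, pegs, mill, tomato, tin, teaspoon from where it was at the start of the episode above 0.03 m).
It also fails if it takes over 48 s, if anything falls off the work surface, if the arm or the gripper's body presses on something with over 40 N, if the wrist force passes 120 N, or if a joint passes its speed limit or range.

## Working session

There is one attempt and no reset: what is moved stays moved. The work goes in short steps, Python scripts to look and compute and a tool call to move; the robot and the scene stay as the last step left them, time stands still between calls to the robot, and variables do not carry over. Pictures are saved under pics/ and viewed, at most 10 in all, crops included, and the job is handed in when it is done.

Besides the shell and the picture viewer there is one more tool, called after ">>>" as a command line: name --argument value ..., lists and objects as JSON in quotes. apply_moves: Moves the arm, as the interface text tells. Its arguments: {"type":"object","properties":{"steps":{"type":"array"},"grip":{"type":"number"},"newtons":{"type":"number"}},"required":["steps"]}

```bash
mkdir -p pics
cat > h.py <<'E'
import numpy as np, cv2
from cell import bot
def cap(n):
    i=bot.camera_info(n); p,d=bot.capture(n)
    R=cv2.Rodrigues(np.array(i["rvec"],float))[0]; t=np.array(i["tvec"],float).ravel()
    v,u=np.mgrid[0:400,0:640]
    c=np.stack([(u-i["cx"])/i["fx"]*d,(v-i["cy"])/i["fy"]*d,d],-1)
    W=(c-t)@R
    W[d==0]=np.nan
    return p,W
E
python3 - <<'E'
from h import *
s=bot.observe(); print(s)
for n in ("top","side"):
    p,W=cap(n); cv2.imwrite(f"pics/{n}0.png",p[...,::-1]); np.save(n+"0.npy",W)
E
```

```text
{'t': 0.0, 'joint_pos': array([-7.07394882e+01,  1.72162672e+01,  8.71796162e+01,  9.29684131e-04,
        7.56689483e+01, -3.81586985e+00]), 'qvel': array([ 0.04312846,  0.02879083,  0.09596429, -0.03466747, -0.05168806,
       -0.00919706]), 'tau': array([ 1.62200326e-03, -5.31812596e+01, -3.52739310e+01,  7.08523672e-02,
        2.44183140e-02, -1.23722170e-04]), 'tool_pos': array([ 0.2154952 , -0.50575218,  0.20488526]), 'orientation': array([[ 9.19984742e-01,  3.91954010e-01, -3.58408283e-04],
       [ 3.91954164e-01, -9.19984120e-01,  1.07337850e-03],
       [ 9.09850805e-05, -1.12797146e-03, -9.99999360e-01]]), 'wrist_force': array([ 0.30395314, -0.85170535,  0.28736289]), 'ft_torque': array([-0.02162166, -0.03546033,  0.05509146]), 'finger_force': 0.0, 'width': 1.0013492283062364}
```

View pics/top0.png

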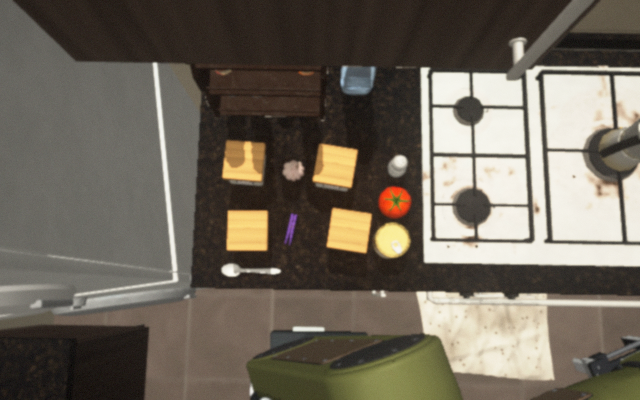

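View pics/side0.png

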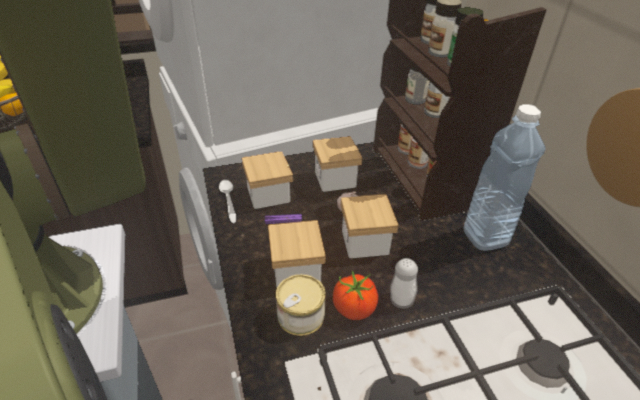

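The top view shows the four lids at about (244,161), (336,166), (247,230) and (349,230). The tin is at (393,240), the tomato at (395,201), the mill at (398,165), the garlic at (293,170), the peg at (291,228) and the spoon at (250,270).

Run:
```python
from h import *
W=np.load("top0.npy"); p=cv2.imread("pics/top0.png")
for n,(u,v) in dict(garlic=(293,170),peg=(291,228),mill=(398,165),tom=(395,201),tin=(393,240),spoon=(232,270),rack=(270,100),bottle=(358,80),cab=(300,40)).items(): print(n,W[v,u].round(3))
hsv=cv2.cvtColor(p,cv2.COLOR_BGR2HSV)
m=((W[...,2]>.05)&(W[...,2]<.11)&(hsv[...,0]>8)&(hsv[...,0]<28)&(hsv[...,1]>60)).astype(np.uint8)
m[:, 374:]=0
n,l,st,c=cv2.connectedComponentsWithStats(m)
for i in range(1,n):
    if st[i,4]<500: continue
    P=W[l==i]; z=np.nanmedian(P[:,2]); P=P[abs(P[:,2]-z)<.008]
    r=cv2.minAreaRect((P[:,:2]*1000).astype(np.float32)); print(c[i].round(),st[i,4],'z',z.round(4),r)
```

```text
garlic [0.588 0.075 0.043]
peg [0.459 0.078 0.012]
mill [ 0.592 -0.155  0.091]
tom [ 0.519 -0.154  0.051]
tin [ 0.432 -0.149  0.051]
spoon [0.362 0.209 0.003]
rack [0.764 0.135 0.015]
bottle [ 0.787 -0.068  0.086]
cab [0.576 0.043 0.684]
[244. 161.] 1575 z 0.0803 ((599.5831909179688, 183.17361450195312), (86.75752258300781, 87.50123596191406), 86.94793701171875)
[335. 166.] 1530 z 0.0784 ((592.8217163085938, -17.78107452392578), (85.71321868896484, 87.47500610351562), 81.08606719970703)
[349. 230.] 1591 z 0.0752 ((450.04132080078125, -50.33694076538086), (86.05137634277344, 86.67859649658203), 81.98847198486328)
[247. 231.] 1615 z 0.0747 ((445.44500732421875, 170.12033081054688), (85.27947998046875, 86.31852722167969), 0.9176656007766724)
```

Run:
```python
from h import *
A=np.concatenate([np.load(n+"0.npy").reshape(-1,3) for n in ("top","side")]); A=A[~np.isnan(A[:,0])]
x,y,z=A.T
def q(n,m,k):
    v=A[m][:,k]; print(n,len(v),np.percentile(v,[0.5,5,50,95,99.5]).round(3) if len(v) else '')
q("fridge y",(x>.35)&(x<.72)&(y>.23)&(z>.02),1)
q("fridge z",(x>.35)&(x<.72)&(y>.23)&(z>.02),2)
q("rack x",(y>0)&(y<.28)&(x>.65)&(z>.1)&(z<.5),0)
q("rack z",(y>0)&(y<.28)&(x>.66)&(z>.02)&(z<.6),2)
q("bottle x",(y>-.13)&(y<0)&(x>.66)&(z>.05)&(z<.5),0)
q("cab z",(x>.3)&(x<.85)&(y>-.3)&(y<.3)&(z>.55),2)
q("cab x",(x>.2)&(x<.85)&(y>-.3)&(y<.3)&(z>.55),0)
```

```text
fridge y 59865 [0.235 0.276 0.357 0.387 0.394]
fridge z 59865 [0.033 0.069 0.339 0.675 0.745]
rack x 29880 [0.719 0.724 0.774 0.932 0.933]
rack z 33632 [0.023 0.047 0.253 0.376 0.395]
bottle x 19107 [0.783 0.785 0.93  0.933 0.934]
cab z 34230 [0.624 0.633 0.706 0.758 0.809]
cab x 42847 [0.207 0.229 0.576 0.577 0.577]
```

>>> apply_moves --steps '[0,0,0,-0.167,0,0,0,-0.167,0,0,0,-0.167,0,0,0,-0.167,0,0,0,-0.167,0,0,0,-0.167,0,0,0,-0.167,0,0,0,0]' --grip 0 --newtons 20

```text
t: 1.1
tool_pos: [0.2155, -0.5058, 0.2052]
orientation: [[0.0, 1.0, -0.0], [1.0, -0.0, 0.001], [0.001, -0.0, -1.0]]
wrist_force: [0.2, -0.4, 0.2]
width: 0.185
finger_force: 0.0
```

>>> apply_moves --steps '[0.054,0.0265,0,0,0.054,0.0265,0,0,0.054,0.0265,0,0,0.054,0.0265,0,0,0.054,0.0265,0,0,0.054,0.0265,0.01,0,0.054,0.0265,0.02,0,0.054,0.0265,0.03,0,0.054,0.0265,0.03,0,0,0,0,0]'

```text
t: 2.35
tool_pos: [0.4492, -0.0253, 0.118]
orientation: [[-0.001, 1.0, -0.004], [1.0, 0.001, 0.001], [0.001, -0.004, -1.0]]
wrist_force: [-0.4, 0.0, 0.0]
width: 0.007
finger_force: 0.0
```

>>> apply_moves --steps '[0.005,0.004,0.018,0,0,0,0.016,0,0,0,0.003,0,0,0,0.002,0,0,0,0.001,0,0,0,0,0]'

```text
t: 3.1
tool_pos: [0.4537, -0.0232, 0.0803]
orientation: [[-0.001, 1.0, 0.001], [1.0, 0.001, -0.0], [-0.0, 0.001, -1.0]]
wrist_force: [0.7, 0.0, 0.8]
width: -0.0
finger_force: 0.0
```

>>> apply_moves --steps '[0,0,0.002,0,0,0,0.001,0,0,0,0.001,0,0,0,0,0]'

```text
t: 3.6
tool_pos: [0.4535, -0.0231, 0.0759]
orientation: [[-0.001, 1.0, -0.0], [1.0, 0.001, -0.0], [-0.0, -0.0, -1.0]]
wrist_force: [0.1, -0.6, -0.5]
width: 0.005
finger_force: 0.0
```

>>> apply_moves --steps '[0.003,0,0.001,0,0,0,0.001,0,0,0,0,0]'

```text
t: 3.98
tool_pos: [0.4541, -0.0208, 0.0756]
orientation: [[-0.001, 1.0, 0.002], [1.0, 0.001, -0.002], [-0.002, 0.002, -1.0]]
wrist_force: [-9.1, -6.0, 23.0]
width: 0.006
finger_force: 11.5
```

R is rigid: 23 N with no give. Next is Q.

>>> apply_moves --steps '[0,0,-0.02,0,0,0,-0.015,0,0.011,0.048,0,0,0.011,0.048,0,0,0.011,0.048,0,0,0,0,0.01,0,0,0,0.01,0,0,0,0.006,0,0,0,0,0]'

```text
t: 5.1
tool_pos: [0.5969, 0.0129, 0.0828]
orientation: [[-0.001, 1.0, -0.001], [1.0, 0.001, 0.0], [0.0, -0.001, -1.0]]
wrist_force: [0.3, -0.3, 0.0]
width: 0.005
finger_force: 0.0
```

>>> apply_moves --steps '[0,0,0.002,0,0,0,0.001,0,0,0,0.001,0,0,0,0,0]'

```text
t: 5.6
tool_pos: [0.5975, 0.0131, 0.0791]
orientation: [[-0.001, 1.0, 0.0], [1.0, 0.001, -0.0], [-0.0, 0.0, -1.0]]
wrist_force: [-0.9, -0.8, 0.7]
width: 0.004
finger_force: 0.8
```

>>> apply_moves --steps '[0,0,0.001,0,0,0,0,0,0,0,0,0]'

```text
t: 5.98
tool_pos: [0.5976, 0.0131, 0.079]
orientation: [[-0.001, 1.0, 0.001], [1.0, 0.001, -0.0], [-0.0, 0.001, -1.0]]
wrist_force: [-6.0, -0.2, 11.2]
width: 0.005
finger_force: 5.6
```

Q is rigid too: 11 N with no give. Next is P, pressed on its -y side.

>>> apply_moves --steps '[0,0,-0.02,0,0,0,-0.01,0,0.047,0,0,0,0.047,0,0,0,0.046,0,0,0,0,0,0.01,0,0,0,0.01,0,0,0,0.005,0,0,0,0,0]'

```text
t: 7.1
tool_pos: [0.5973, 0.1521, 0.0825]
orientation: [[0.0, 1.0, -0.001], [1.0, -0.0, -0.0], [-0.0, -0.001, -1.0]]
wrist_force: [1.3, -0.1, -0.2]
width: 0.012
finger_force: 0.0
```

>>> apply_moves --steps '[0,0,0.001,0,0,0,0.001,0,0,0,0,0]'

```text
t: 7.48
tool_pos: [0.5974, 0.153, 0.0811]
orientation: [[-0.001, 1.0, 0.0], [1.0, 0.001, 0.0], [0.0, 0.0, -1.0]]
wrist_force: [0.5, -0.8, -0.4]
width: 0.002
finger_force: 0.0
```

>>> apply_moves --steps '[0,0,0.001,0,0,0,0.001,0,0,0,0,0]'

```text
t: 7.85
tool_pos: [0.5976, 0.1525, 0.0794]
orientation: [[-0.001, 1.0, 0.001], [1.0, 0.001, -0.001], [-0.001, 0.001, -1.0]]
wrist_force: [-0.8, -5.2, 5.3]
width: 0.009
finger_force: 3.2
```

>>> apply_moves --steps '[0,0,0.001,0,0,0,0,0,0,0,0,0]'

```text
t: 8.22
tool_pos: [0.5976, 0.1524, 0.0787]
orientation: [[-0.001, 1.0, 0.001], [1.0, 0.001, -0.001], [-0.001, 0.001, -1.0]]
wrist_force: [-1.9, -5.9, 8.2]
width: 0.004
finger_force: 4.4
```

```bash
cat > fit.py <<'E'
from h import *
import sys
cx,cy=float(sys.argv[1]),float(sys.argv[2])
for n in ("top","side"):
    p,W=cap(n); cv2.imwrite(f"pics/{n}_{sys.argv[3]}.png",p[...,::-1])
    for lab,X in (("before",np.load(n+"0.npy")),("now",W)):
        m=(abs(X[...,0]-cx)<.036)&(abs(X[...,1]-cy)<.036)&(abs(X[...,2]-.078)<.012)
        P=X[m]
        for _ in range(3):
            if len(P)<30: break
            A=np.c_[P[:,0]-cx,P[:,1]-cy,np.ones(len(P))]; k=np.linalg.lstsq(A,P[:,2],rcond=None)[0]; r=abs(A@k-P[:,2]); P=P[r<max(.0015,2*np.median(r))]
        print(n,lab,m.sum(),len(P),k.round(4))
E
python3 fit.py .6 .183 P1
```

```text
top before 1049 630 [0.0005 0.0052 0.0805]
top now 0 0 [0.0005 0.0052 0.0805]
side before 655 580 [-0.0025 -0.0027  0.0782]
side now 458 369 [0.0076 0.1309 0.0794]
```

P rocks: the side camera shows a 0.13 rad tilt. I let it level and press its middle.

>>> apply_moves --steps '[0,0,-0.01,0,0,0,-0.01,0,0.031,0.002,0,0,0,0,0,0,0,0,0,0,0,0,0.01,0,0,0,0.006,0,0,0,0,0]'

```text
t: 9.32
tool_pos: [0.5991, 0.1837, 0.0812]
orientation: [[-0.001, 1.0, -0.001], [1.0, 0.001, -0.0], [-0.0, -0.001, -1.0]]
wrist_force: [0.6, 0.2, -0.9]
width: 0.007
finger_force: 0.0
```

>>> apply_moves --steps '[0,0,0.001,0,0,0,0.001,0,0,0,0.001,0,0,0,0,0]'

```text
t: 9.82
tool_pos: [0.5994, 0.1841, 0.0797]
orientation: [[-0.001, 1.0, 0.001], [1.0, 0.001, 0.0], [0.0, 0.001, -1.0]]
wrist_force: [-2.7, -0.7, 6.7]
width: 0.008
finger_force: 3.1
```

>>> apply_moves --steps '[0,0,0.001,0,0,0,0.001,0,0,0,0.001,0,0,0,0.001,0,0,0,0,0]'

```text
t: 10.45
tool_pos: [0.5995, 0.1841, 0.0769]
orientation: [[-0.001, 1.0, 0.001], [1.0, 0.001, 0.0], [0.0, 0.001, -1.0]]
wrist_force: [-8.6, -2.7, 17.6]
width: 0.006
finger_force: 8.7
```

>>> apply_moves --steps '[0,0,0.0005,0,0,0,0,0,0,0,0,0]'

```text
t: 10.82
tool_pos: [0.5995, 0.1841, 0.0769]
orientation: [[-0.001, 1.0, 0.001], [1.0, 0.001, 0.0], [0.0, 0.001, -1.0]]
wrist_force: [-10.3, -3.7, 20.6]
width: 0.006
finger_force: 10.8
```

The lid is stiff at the bottom, so it is home. I back off and check.

>>> apply_moves --steps '[0,0,-0.01,0,0,0,-0.04,0,0,0,-0.05,0,-0.055,-0.02,0,0,-0.055,-0.02,0,0,-0.055,-0.02,0,0,-0.055,-0.02,0,0,-0.055,-0.02,0,0,-0.055,-0.02,0,0,0,0,0,0,0,0,0,0]'

```text
t: 12.2
tool_pos: [0.4798, -0.1458, 0.1746]
orientation: [[-0.001, 1.0, 0.0], [1.0, 0.001, 0.0], [0.0, 0.0, -1.0]]
wrist_force: [-0.0, -0.7, 0.4]
width: 0.005
finger_force: 0.0
```

```bash
python3 fit.py .6 .183 P2; python3 fit.py .593 -.018 Q2; python3 -c "
from h import *;print(bot.observe()['wrist_force'])"
```

```text
top before 1049 630 [0.0005 0.0052 0.0805]
top now 1042 631 [-0.0068 -0.0054  0.0764]
side before 655 580 [-0.0025 -0.0027  0.0782]
side now 0 0 [-0.0025 -0.0027  0.0782]
top before 1039 715 [-0.0026 -0.0002  0.0787]
top now 1037 612 [0.0002 0.0008 0.0786]
side before 1064 950 [ 0.0002 -0.0001  0.0766]
side now 1060 917 [-0.0037 -0.0018  0.0767]
[-0.37931241  0.59930001  0.04526766]
```

View pics/side_P2.png

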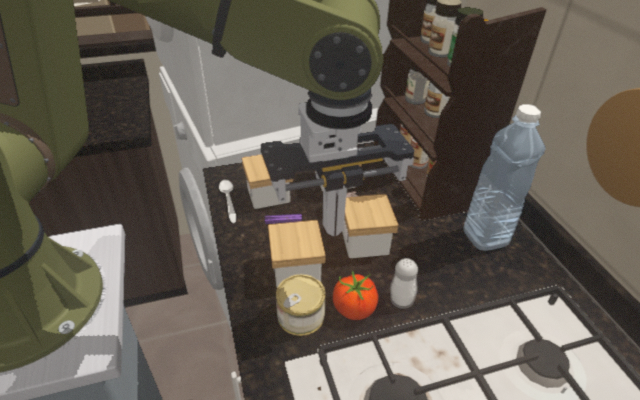

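Lid P went down 4.1 mm and lies level. In the side view the tin (300,303), tomato (355,297), mill (404,283), peg (283,217) and spoon (229,200) are where they were, and the gripper hangs clear above.

```bash
python3 -c "
from cell import bot;print(bot.job_done())"
```

```text
the job is handed in; nothing more can be done
None
```

I found the loose lid at the back left (x 0.60, y 0.18): it rocked 0.13 rad when pressed at its side, then I pressed it down 4.1 mm, where it measured home and level, and handed the job in with the arm clear (no verdict was returned; I did not press the front-left lid).

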